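Load the fatigue rig's hopper and set its travel stop

ROBOT

A 6-joint arm with a two-finger parallel gripper is mounted at the origin on the work surface. World frame = base frame: x ahead of the robot, y to its left, z up, the work surface at z = 0. Lengths are in m, angles in rad, forces in N, time in s.
With the tool pointing down it reaches from about 0.25 to 0.725 m from the base axis. Payload 4 kg.
Tool frame: the origin (TCP) lies at the very end of the fingers, on their centre line; the grasp point (between the pads) lies bot.grasp_offset behind it (bot.grasp_offset is the distance from the TCP to the grasp point, in m); z points along the fingers, y is the direction in which the jaws open and shut (so a half turn about z gives the same grasp; the last joint's range is limited). The gripper opens to 85 mm and grips with 20 to 120 N. Pads are 22 mm wide; open, the fingers measure 114 mm over their backs; the gripper's body (76 mm by 85 mm) begins 54 mm behind the grasp point. The pads swing forward as they close: fully open they stand 13 mm farther back than shut.
Start: joints at [1.238, 0.241, 0.005, 1.335, 0, 1.571], TCP at [0.163, 0.473, 0.231] pointing down, gripper open.
Joint ranges: [-2.72, 2.72], [-1.05, 1.87], [-1.09, 1.28], [-1.99, 2.15], [-1.42, 1.44], [-3.14, 3.14]. Speed limits (rad/s): [2.79, 2.79, 3.14, 3.14, 3.14, 3.14].

INTERFACE

Orientations are given as a unit quaternion [x, y, z, w].
In Python, from workcell import bot gives the robot as it stands. The module is installed in compiled form; this text tells all that it offers.
- The arm moves only by the shell command python3 -m jog 'ROWS' [OPENING]. ROWS is JSON, a list that holds one entry, the list of rows, each a list of 6 numbers: the shift along the tool's x, y, z in m, then the turn, a rotation vector about the tool's x, y, z in degrees. In form: [[[dx, dy, dz, wx, wy, wz], ...]]. A call has 1 to 12 rows; each row shifts and turns the pose as measured when the row begins, along the tool's axes as they then stand; what a row does not reach is not made up. A row lasts 1/8 s, in which the tool goes at most 62.5 mm and 10.7 degrees, less where a joint would pass 70% of its speed; a pose out of reach is approached as far as the arm can. A call is refused whole if a number of a shift passes 0.0625 or a number of a turn 10.7, either way. A call with a gripper value outside its range is refused whole. OPENING is the finger opening in m, from 0 to 0.0854, set as the call begins (- or left out, the last holds). The fingers move at their own pace and stop on an object; the grip force is fixed at half the most. Time passes only in rows, so rows that do not move let the fingers close. It gives the time, the measured TCP pose, the force and the opening at its end, in the units of the state.
- bot.get_obs(): the state, without advancing time (a new reading comes with each control period).
- bot.camera(name): name is "scene" or "top" or "wrist"; returns a dict with "pixels" (384x512x3 uint8, red, green, blue), "fx", "fy", "cx", "cy" (pixels), "rvec" (rotation vector, rad) and "tvec" (3), from world to camera coordinates, as OpenCV has them. Camera axes: x right, y down, z forward; pixel columns grow to the right and rows downward; lengths in m; the calibration is good to about 2 mm. A picture is of the moment at which its call begins. There is no depth.
- bot.job_done(): hands the job in, once; it reports no verdict.
The state is a dict: "clock": time; "joint_pos": joint angles; "joint_vel": joint speeds; "tau": joint torques, N m; "eef_pos": TCP position; "tool_rot": TCP orientation; "ft_force": force on the tool from outside, world axes, zero at the start; "ft_torque": the same for the moment, N m; "grip_width": finger opening in m.
Only numpy, scipy, OpenCV 4.12 (cv2) and the standard library are available. Lean on these libraries where they do the work, as an engineer would, in place of code of your own. Each camera call takes 0.05 s, during which the arm holds its last target. There are 200 camera calls.

TASK

Lift the tipping tray by its handle so that all four steel slugs go into the hopper, and put the tray back down level. Then screw the knurled stop nut down (clockwise from above) until it bottoms out, back it off a quarter turn, and finish while still holding the nut there between the fingers: do not let go. Leave the other things on the bench where they are.

Things in the scene. Friction and masses are not known exactly. Their poses are not given: they have to be found in the camera images.
- loader: Weight loader bolted to the bench, left or right, turned up to 0.3 rad: grey open-topped steel hopper and hinged aluminium tipping tray. Origin: on the bench under the middle of the tray's hinge line, z up. Hopper on the +x side: outside 150 x 150 mm from x = 0 to 150 mm, walls 5 mm, inner floor 20 mm above the bench, rim about 110 mm (far wall 125). Tray on the -x side, resting on two posts.
- tray_hinge (a point): Middle of the tray's hinge line, at the hopper's near rim, 105 mm above the bench; the hinge line runs along the loader's y axis. Axes as the loader's.
- tray (a joint): Tray tilt in rad: 0 = level on its posts, growing as the handle edge is lifted, up to 1.45. Loose hinge: the tray falls back level if let go. The tray is 120 x 118 mm (loader x from -120 mm to 0), 0.35 kg empty, with 30 mm walls on three sides and an open lip at the hinge. The slugs slide out within about a second at 1.2 rad or more.
- tray_handle (a point): Middle of the tray's handle: straight round steel bar 12 mm thick, 100 mm long along the loader's y axis, 45 mm out from the tray's end wall. With the tray level it is 165 mm from the hinge line and 15 mm higher (120 mm above the bench). It swings with the tray about the hinge; the round bar can turn between the fingers.
- slug0: Steel load slug, a plain upright cylinder 32 mm in diameter and 25 mm high, about 0.15 kg, one of four alike, standing in the tray at the start. Origin: centre of its underside.
- slug1: Steel load slug, a plain upright cylinder 32 mm in diameter and 25 mm high, about 0.15 kg, one of four alike, standing in the tray at the start. Origin: centre of its underside.
- slug2: Steel load slug, a plain upright cylinder 32 mm in diameter and 25 mm high, about 0.15 kg, one of four alike, standing in the tray at the start. Origin: centre of its underside.
- slug3: Steel load slug, a plain upright cylinder 32 mm in diameter and 25 mm high, about 0.15 kg, one of four alike, standing in the tray at the start. Origin: centre of its underside.
- stop_post: The rig's travel stop, bolted to the bench on the other side from the loader: grey block 100 x 100 x 35 mm with an upright steel screw, 20 mm in diameter, top 115 mm above the bench, and a 34 mm wide shoulder from 35 to 65 mm height on which the nut bottoms out. Origin: on the bench under the screw's axis, z up.
- nut_grip (a point): Centre of the knurled steel stop nut on the screw of the travel stop: 46 mm in diameter, 26 mm high, axis upright; 79 mm above the bench when bottomed out. A small dark pip on its top lies along this point's x axis (it turns with the nut), 17 mm from the axis.
- nut (a joint): Turning of the stop nut in rad: 0 = screwed fully down on its shoulder (a hard stop), growing as it is unscrewed, counter-clockwise seen from above. Starts between 1.9 and 3.0. Right-hand thread, the nut rises 1 mm per rad; it stays where it is left and turns against about 0.1 N m of friction.
- brass_weight: Bystander: round brass weight with a knob on top, 64 mm wide, 60 mm high. Origin: underside.
- slotted_weight: Bystander: flat round brass weight with a slot mark, 60 mm wide, 20 mm high. Origin: underside.
- chuck_key: Bystander: small dark T-shaped chuck key lying flat, about 95 x 70 mm, 18 mm high. Origin: underside, near the middle of its shank.
- wrench: Bystander: steel wrench lying flat on the bench near the right edge of the working area. Origin: underside.
- screwdriver: Bystander: screwdriver lying on the bench near the left edge of the working area. Origin: underside.
- mug: Bystander: white mug, 80 mm wide, 90 mm high, at the near right. Origin: underside.
- oil_bottle: Bystander: white bottle, 50 mm wide, 120 mm high, at the near left. Origin: underside.
Mind the look-alikes: they are no part of the job. Leave any red look-alike of the stop_post alone.

How it is judged:
On the way, in this order (a step that is already met when the one before it is completed fails the run):
1. all four slugs are in the hopper (x of slug0 in the frame of loader between 0 and 0.15 m and y of slug0 in the frame of loader between -0.075 and 0.075 m and z of each of slug0, slug1, slug2, slug3 in the frame of loader below 0.09 m and x of slug1 in the frame of loader between 0 and 0.15 m and y of slug1 in the frame of loader between -0.075 and 0.075 m and x of slug2 in the frame of loader between 0 and 0.15 m and y of slug2 in the frame of loader between -0.075 and 0.075 m and x of slug3 in the frame of loader between 0 and 0.15 m and y of slug3 in the frame of loader between -0.075 and 0.075 m), for 0.2 s.
2. the nut is screwed down until it bottoms out (value of joint nut below 0.08 rad), for 0.1 s.
At the end, for the whole second after the job is handed in: All four slugs lie inside the hopper, the tray is down level (within 0.1 rad), the nut, having been bottomed out (within 0.08 rad of its stop), is backed off 1.57 rad within 0.3 rad, and the fingers still grip it (over 2 N) (all of step 1 and value of joint tray below 0.1 rad and value of joint nut between 1.27 and 1.87 rad and contact force between the fingers and nut above 2 N); the arm keeps its last pose, push and grip.
It fails at once if another thing on the bench is displaced by more than 40 mm (distance of any of brass_weight, slotted_weight, chuck_key, wrench, screwdriver, mug, oil_bottle from where it was at the start of the episode above 0.04 m).
It also fails if it takes over 72 s, if anything falls off the work surface, if the arm or the gripper's body presses on something with over 40 N, if the wrist force passes 120 N, or if a joint passes its speed limit or range.

## Working session

There is one attempt and no reset: what is moved stays moved. The work goes in short steps, Python scripts to look and compute and a shell command to move; the robot and the scene stay as the last step left them, time stands still between calls to the robot, and variables do not carry over. Pictures are saved under pics/ and viewed, on a budget of 10 in all, crops included, one or two more only if the job needs it, and the job is handed in when it is done.

```bash
mkdir -p pics; cat > h.py <<'E'
import numpy as np,cv2
from workcell import bot
from scipy.spatial.transform import Rotation as R
def cam(n):
    c=bot.camera(n);K=np.array([[c['fx'],0,c['cx']],[0,c['fy'],c['cy']],[0,0,1.]])
    return c['pixels'],K,np.array(c['rvec'],float),np.array(c['tvec'],float)
def world(uv,z,K,r,t):
    Rm=R.from_rotvec(r).as_matrix();C=-Rm.T@t
    d=(Rm.T@np.linalg.inv(K)@np.array([uv[0],uv[1],1.]));return C+d*(z-C[2])/d[2]
def proj(p,K,r,t): return cv2.projectPoints(np.array(p,float).reshape(-1,1,3),r,t,K,None)[0].reshape(-1,2)
E
python3 - <<'E'
from h import *
ims=[]
for n in ('top','scene'):
    p,K,r,t=cam(n);np.savez(n+'0.npz',p=p,K=K,r=r,t=t)
    print(n,K[0,0],K[0,2],K[1,2],-R.from_rotvec(r).as_matrix().T@t)
    cv2.imwrite(f'pics/{n}0.png',cv2.resize(p[:,:,::-1],(800,600),interpolation=cv2.INTER_CUBIC))
o=bot.get_obs();print(o,bot.grasp_offset)
E
```

```text
top 360.27608912011726 255.61696841042988 186.8228290674728 [0.3521638  0.00361517 1.03335156]
scene 381.68757779133705 258.881303361458 190.87221662156185 [1.1473259  0.19951035 1.09141936]
{'clock': 0.1, 'joint_pos': array([ 1.23801036e+00,  2.41326554e-01,  3.87109119e-03,  1.33516510e+00,
       -1.21222459e-05,  1.57079868e+00]), 'joint_vel': array([ 4.48517501e-05, -3.38944470e-03,  3.13190025e-03,  3.05762849e-03,
        1.11878132e-03,  1.45560498e-03]), 'tau': array([ 6.32192441e-04, -3.73136938e+01,  2.53010702e+01,  1.08184360e-02,
        2.32814625e-05, -4.15548044e-06]), 'eef_pos': array([0.16316396, 0.47205113, 0.23051212]), 'tool_rot': array([ 1.65627320e-01,  9.86187994e-01, -9.00525607e-04, -1.45092400e-04]), 'ft_force': array([ 0.00401483,  0.38336617, -0.66460684]), 'ft_torque': array([-0.0487295 ,  0.06276712, -0.07116121]), 'grip_width': 0.08535482924799702} 0.0187
```

View pics/top0.png

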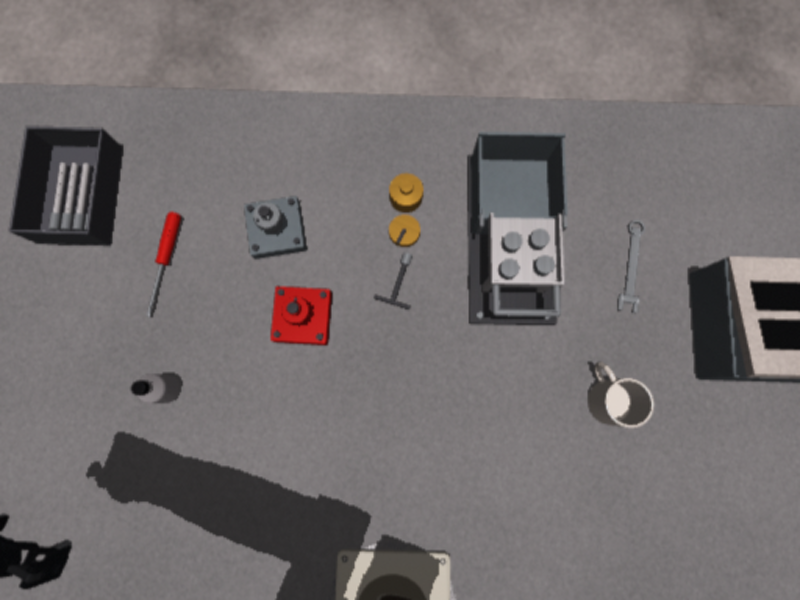

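View pics/scene0.png

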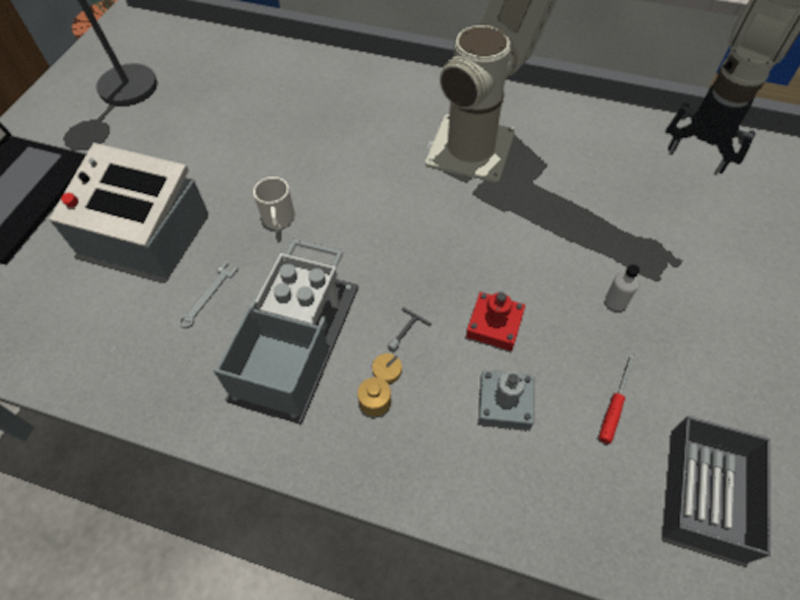

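Top view (800x600): the grey stop post is at (274,226) with its nut at (267,216). The red look-alike at (300,314) is to be left alone. The grey one fits the description. The loader handle bar runs from (494,314) to (558,314), with the hopper at (520,175). I'll confirm both in one crop.

```bash
python3 - <<'E'
from h import *
d=np.load('top0.npz');p=d['p'][:,:,::-1]
a=cv2.resize(p[80:220,290:370],None,fx=4.2,fy=4.2,interpolation=cv2.INTER_CUBIC)
b=cv2.resize(p[118:170,150:202],None,fx=8,fy=8,interpolation=cv2.INTER_CUBIC)
o=np.zeros((590,780,3),np.uint8);o[:a.shape[0],:a.shape[1]]=a;o[:b.shape[0],350:350+b.shape[1]]=b
cv2.imwrite('pics/crop.png',o)
E
```

```text
(no output)
```

View pics/crop.png

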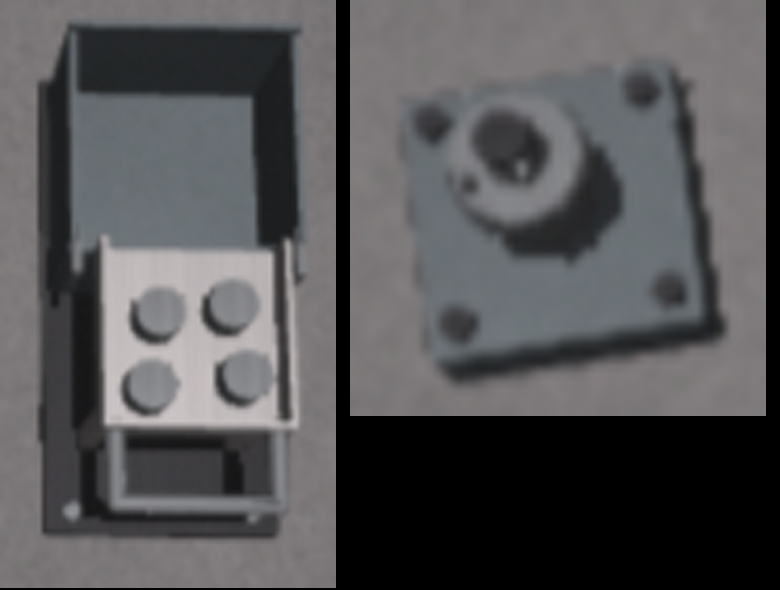

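The crop shows grey post, its nut top centred at (517,160), pip at (467,183). The loader handle runs from (110,503) to (285,507). Now I'll fit the poses.

```bash
python3 - <<'E'
from h import *
from scipy.optimize import least_squares
d=np.load('top0.npz');K,r,t=d['K'],d['r'],d['t']
A=lambda u:(np.array(u,float)+.5)/4.2-.5+[290,80]
B=lambda u:(np.array(u,float)-[350,0]+.5)/8-.5+[150,118]
def fit(obj,px,g):
    def f(v):
        M=R.from_euler('z',v[2]).as_matrix();return (proj(np.array(obj)@M.T+[v[0],v[1],0],K,r,t)-px).ravel()
    s=least_squares(f,g);print(s.x,'res',s.fun.round(1));return s.x
v=fit([[.15,.075,.125],[.15,-.075,.125],[-.165,.053,.12],[-.165,-.053,.12]],np.array([A(x) for x in [(68,27),(300,30),(110,503),(286,508)]]),[.6,-.2,0])
c,s=np.cos(v[2]),np.sin(v[2]);print('handle',v[0]-.165*c,v[1]-.165*s,'hinge',v[:2])
w=fit([[.05,.05,.035],[.05,-.05,.035],[-.05,-.05,.035],[-.05,.05,.035]],np.array([B(x) for x in [(402,100),(678,65),(708,318),(436,360)]]),[.5,.2,0])
n=world(B((517,160)),.0945,K,r,t);p=world(B((467,183)),.0945,K,r,t);print(n,p,'pip ang',np.arctan2(*(p-n)[1::-1]))
for u in [(158,314),(232,306),(151,385),(245,377)]:print('slug',world(A(u),.12,K,r,t))
E
```

```text
[ 0.65799145 -0.20399413  0.01637734] res [ 0.1 -0.9  0.1 -0.9  0.2  1.1 -0.4  0.4]
handle 0.4930135795592962 -0.20669626928524482 hinge [ 0.65799145 -0.20399413]
[0.65914    0.23652502 0.18131473] res [ 0.1 -0.2 -0.1 -0.8  0.4  0.5 -0.5  0.4]
[0.65792333 0.23708317 0.0945    ] [0.64930225 0.25342726 0.0945    ] pip ang 2.0561801385134326
slug [ 0.61551087 -0.18362386  0.12      ]
slug [ 0.62203433 -0.23007276  0.12      ]
slug [ 0.5698004  -0.17883279  0.12      ]
slug [ 0.57655831 -0.23729364  0.12      ]
```

```bash
cat >> h.py <<'E'
def plan(p,yaw,n):
    "rows to bring a down-pointing tool to p with tool y at world angle yaw (mod pi left to caller)"
    o=bot.get_obs();M=R.from_quat(o['tool_rot']);y=M.as_matrix()[:,1];y0=np.arctan2(y[1],y[0])
    dy=(yaw-y0+np.pi)%(2*np.pi)-np.pi;print('yaw',y0,'dy',dy,'z',M.as_matrix()[:,2].round(3),'pos',o['eef_pos'])
    for k in range(n):
        a=y0+dy*k/n;d=(np.array(p)-o['eef_pos'])/n
        ty=np.array([np.cos(a),np.sin(a),0]);tx=np.cross(ty,[0,0,-1.])
        print([round(v,4) for v in (tx@d,ty@d,-d[2])],round(-np.degrees(dy)/n,2))
E
python3 -c "
from h import *
plan([.495,-.206,.2],.016,14)"
```

```text
yaw 1.238008009406234 dy -1.222008009406234 z [-0.001 -0.002 -1.   ] pos [0.16316396 0.47205113 0.23051212]
[np.float64(-0.0382), np.float64(-0.038), np.float64(0.0022)] 5.0
[np.float64(-0.0414), np.float64(-0.0346), np.float64(0.0022)] 5.0
[np.float64(-0.0442), np.float64(-0.0308), np.float64(0.0022)] 5.0
[np.float64(-0.0468), np.float64(-0.0268), np.float64(0.0022)] 5.0
[np.float64(-0.0489), np.float64(-0.0227), np.float64(0.0022)] 5.0
[np.float64(-0.0507), np.float64(-0.0183), np.float64(0.0022)] 5.0
[np.float64(-0.0521), np.float64(-0.0138), np.float64(0.0022)] 5.0
[np.float64(-0.0531), np.float64(-0.0092), np.float64(0.0022)] 5.0
[np.float64(-0.0537), np.float64(-0.0046), np.float64(0.0022)] 5.0
[np.float64(-0.0539), np.float64(0.0001), np.float64(0.0022)] 5.0
[np.float64(-0.0537), np.float64(0.0048), np.float64(0.0022)] 5.0
[np.float64(-0.0531), np.float64(0.0095), np.float64(0.0022)] 5.0
[np.float64(-0.052), np.float64(0.0141), np.float64(0.0022)] 5.0
[np.float64(-0.0506), np.float64(0.0186), np.float64(0.0022)] 5.0
```

```bash
python3 -m jog '[[[-0.038,-0.038,0,0,0,5],[-0.041,-0.035,0,0,0,5],[-0.044,-0.031,0,0,0,5],[-0.047,-0.027,0,0,0,5],[-0.049,-0.023,0,0,0,5],[-0.051,-0.018,0,0,0,5],[-0.052,-0.014,0,0,0,5],[-0.053,-0.009,0,0,0,5],[-0.054,-0.005,0,0,0,5],[-0.054,0,0,0,0,5],[-0.054,0.005,0,0,0,5],[-0.053,0.0095,0,0,0,5]]]' 0.04
python3 -c "
from h import *
plan([.495,-.206,.19],.016,5)"
```

```text
clock: 1.6
eef_pos: [0.4442, -0.1298, 0.2286]
tool_rot: [0.647, 0.763, -0.002, 0.001]
ft_force: [0.9, 0.6, 0.3]
grip_width: 0.0397
yaw 0.1644429346459277 dy -0.14844293464592795 z [-0.001 -0.004 -1.   ] pos [ 0.44420222 -0.12981736  0.22856051]
[np.float64(-0.0167), np.float64(0.0075), np.float64(0.0077)] 1.7
[np.float64(-0.0165), np.float64(0.008), np.float64(0.0077)] 1.7
[np.float64(-0.0162), np.float64(0.0085), np.float64(0.0077)] 1.7
[np.float64(-0.016), np.float64(0.009), np.float64(0.0077)] 1.7
[np.float64(-0.0157), np.float64(0.0095), np.float64(0.0077)] 1.7
```

```bash
python3 -m jog '[[[-0.017,0.0075,0.008,0,0,1.7],[-0.0165,0.008,0.008,0,0,1.7],[-0.016,0.0085,0.008,0,0,1.7],[-0.016,0.009,0.008,0,0,1.7],[-0.016,0.0095,0.008,0,0,1.7],[0,0,0,0,0,0]]]'
python3 - <<'E'
from h import *
plan([.495,-.206,.101],.016,6)
p,K,r,t=cam('wrist');np.savez('w0.npz',p=p,K=K,r=r,t=t)
im=p[:,:,::-1].copy()
for q in proj([[.495,-.206,.12],[.495,-.156,.12],[.495,-.256,.12]],K,r,t): cv2.circle(im,tuple(int(x) for x in q),3,(0,0,255),1);print(q)
cv2.imwrite('pics/w0.png',im)
E
```

```text
clock: 2.35
eef_pos: [0.4969, -0.2107, 0.184]
tool_rot: [0.705, 0.71, -0.002, -0.001]
ft_force: [-0.3, 0.7, 0.7]
grip_width: 0.0398
yaw 0.007132153789755326 dy 0.008867846210244501 z [-0.005 -0.001 -1.   ] pos [ 0.49693554 -0.21072958  0.18395797]
[np.float64(0.0008), np.float64(-0.0003), np.float64(0.0138)] -0.08
[np.float64(0.0008), np.float64(-0.0003), np.float64(0.0138)] -0.08
[np.float64(0.0008), np.float64(-0.0003), np.float64(0.0138)] -0.08
[np.float64(0.0008), np.float64(-0.0003), np.float64(0.0138)] -0.08
[np.float64(0.0008), np.float64(-0.0003), np.float64(0.0138)] -0.08
[np.float64(0.0008), np.float64(-0.0003), np.float64(0.0138)] -0.08
[250.19444775 202.34660232]
[250.63357231 125.117277  ]
[249.80641765 270.58988962]
```

View pics/w0.png

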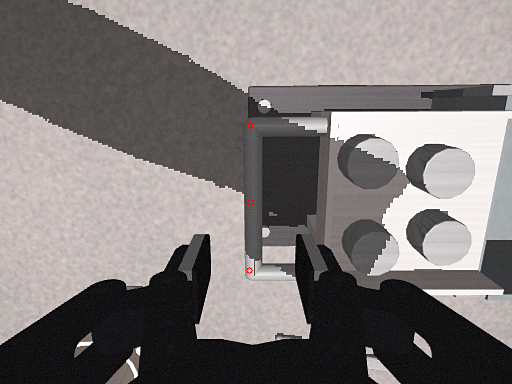

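The wrist view shows the bar at column ~253, rows 125–270, matching the prediction (true x ≈ 0.497). The fingers straddle it, so I'll descend and close.

```bash
python3 -m jog '[[[0.001,0,0.014,0,0,0],[0.001,0,0.014,0,0,0],[0.001,0,0.014,0,0,0],[0.001,0,0.014,0,0,0],[0,0,0.014,0,0,0],[0,0,0.01,0,0,0],[0,0,0,0,0,0]]]'
python3 -m jog '[[[0,0,0,0,0,0],[0,0,0,0,0,0],[0,0,0,0,0,0],[0,0,0,0,0,0]]]' 0.0
```

```text
clock: 3.28
eef_pos: [0.4948, -0.2041, 0.0986]
tool_rot: [0.704, 0.711, -0.002, -0.002]
ft_force: [0.0, -0.1, 0.5]
grip_width: 0.0398
clock: 3.78
eef_pos: [0.4966, -0.2043, 0.0992]
tool_rot: [0.703, 0.711, -0.001, -0.001]
ft_force: [1.3, 1.3, -2.3]
grip_width: 0.0099
```

```bash
cat >> h.py <<'E'
def arc(ts,hx=.6616,hz=.105,off=.0207):
    o=bot.get_obs();p=o['eef_pos'];print('tilt est',np.arctan2(p[2]+off-hz,hx-p[0])-.0907,'rad',np.hypot(p[2]+off-hz,hx-p[0]),o['ft_force'])
    x,z=p[0],p[2]
    for t in ts:
        X=hx-.1657*np.cos(t+.0907);Z=hz-off+.1657*np.sin(t+.0907);print(t,'dy %.4f dz %.4f'%(X-x,-(Z-z)));x,z=X,Z
E
python3 -c "
from h import *
arc(np.arange(.1,.85,.1).round(2))"
```

```text
tilt est -0.0006226738791967473 rad 0.16566750104401604 [ 1.25312639  1.3430059  -2.30329535]
0.1 dy 0.0023 dz -0.0165
0.2 dy 0.0039 dz -0.0161
0.3 dy 0.0055 dz -0.0156
0.4 dy 0.0071 dz -0.0150
0.5 dy 0.0085 dz -0.0142
0.6 dy 0.0099 dz -0.0133
0.7 dy 0.0112 dz -0.0122
0.8 dy 0.0123 dz -0.0110
```

```bash
python3 -m jog '[[[0,0.0023,-0.0165,0,0,0],[0,0.0039,-0.016,0,0,0],[0,0.0055,-0.0155,0,0,0],[0,0.007,-0.015,0,0,0]]]'
python3 -c "
from h import *
arc(np.arange(.4,1.3,.1).round(2))"
```

```text
clock: 4.28
eef_pos: [0.5124, -0.204, 0.1585]
tool_rot: [0.704, 0.71, -0.005, -0.005]
ft_force: [2.5, -0.6, -8.1]
grip_width: 0.0097
tilt est 0.37057826515339976 rad 0.16666877232808955 [ 2.46346312 -0.62130591 -8.1449293 ]
0.4 dy 0.0031 dz -0.0039
0.5 dy 0.0085 dz -0.0142
0.6 dy 0.0099 dz -0.0133
0.7 dy 0.0112 dz -0.0122
0.8 dy 0.0123 dz -0.0110
0.9 dy 0.0134 dz -0.0098
1.0 dy 0.0143 dz -0.0084
1.1 dy 0.0151 dz -0.0069
1.2 dy 0.0157 dz -0.0054
```

Tracking the arc well.

```bash
python3 -m jog '[[[0,0.0075,-0.0145,0,0,0],[0,0.009,-0.014,0,0,0],[0,0.0105,-0.013,0,0,0],[0,0.0115,-0.012,0,0,0],[0,0.0125,-0.011,0,0,0],[0,0.0135,-0.0095,0,0,0]]]'
python3 -c "
from h import *
arc(np.arange(1.,1.36,.1).round(2))"
```

```text
clock: 5.03
eef_pos: [0.567, -0.2033, 0.2251]
tool_rot: [0.704, 0.71, -0.015, -0.018]
ft_force: [-5.5, 0.0, -1.1]
grip_width: 0.0097
tilt est 0.8885544873971959 rad 0.1696603034991111 [-5.4724908   0.04512491 -1.05730825]
1.0 dy 0.0181 dz -0.0061
1.1 dy 0.0151 dz -0.0069
1.2 dy 0.0157 dz -0.0054
1.3 dy 0.0161 dz -0.0038
```

```bash
python3 -m jog '[[[0,0.015,-0.007,0,0,0],[0,0.0155,-0.0065,0,0,0],[0,0.0155,-0.0055,0,0,0],[0,0.016,-0.004,0,0,0],[0,0.006,-0.001,0,0,0]]]'
python3 -c "
from h import *
arc(np.arange(1.2,1.36,.05).round(2))"
```

```text
clock: 5.65
eef_pos: [0.6259, -0.2026, 0.2529]
tool_rot: [0.705, 0.709, -0.023, -0.025]
ft_force: [-1.0, 0.6, -0.1]
grip_width: 0.0098
tilt est 1.2715058199932427 rad 0.17238600521839992 [-1.04646273  0.58990606 -0.14185227]
1.2 dy -0.0101 dz 0.0094
1.25 dy 0.0080 dz -0.0021
1.3 dy 0.0081 dz -0.0017
1.35 dy 0.0082 dz -0.0013
```

```bash
python3 -m jog '[[[0,0.008,0.002,0,0,0],[0,0.003,0.002,0,0,0],[0,0,0,0,0,0],[0,0,0,0,0,0],[0,0,0,0,0,0],[0,0,0,0,0,0],[0,0,0,0,0,0],[0,0,0,0,0,0],[0,0,0,0,0,0],[0,0,0,0,0,0],[0,0,0,0,0,0],[0,0,0,0,0,0]]]'
python3 - <<'E'
from h import *
arc(np.arange(1.2,-.01,-.1).round(2))
p,K,r,t=cam('scene')
cv2.imwrite('pics/s1.png',cv2.resize(p[110:300,120:270,::-1],None,fx=3,fy=3,interpolation=cv2.INTER_CUBIC))
E
```

```text
clock: 7.15
eef_pos: [0.633, -0.2025, 0.2543]
tool_rot: [0.705, 0.709, -0.024, -0.025]
ft_force: [-2.8, 0.9, 1.7]
grip_width: 0.0098
tilt est 1.3134515191969798 rad 0.1724237814294072 [-2.77482504  0.92207569  1.70754034]
1.2 dy -0.0172 dz 0.0108
1.1 dy -0.0157 dz 0.0054
1.0 dy -0.0151 dz 0.0069
0.9 dy -0.0143 dz 0.0084
0.8 dy -0.0134 dz 0.0098
0.7 dy -0.0123 dz 0.0110
0.6 dy -0.0112 dz 0.0122
0.5 dy -0.0099 dz 0.0133
0.4 dy -0.0085 dz 0.0142
0.3 dy -0.0071 dz 0.0150
0.2 dy -0.0055 dz 0.0156
0.1 dy -0.0039 dz 0.0161
-0.0 dy -0.0023 dz 0.0164
```

View pics/s1.png

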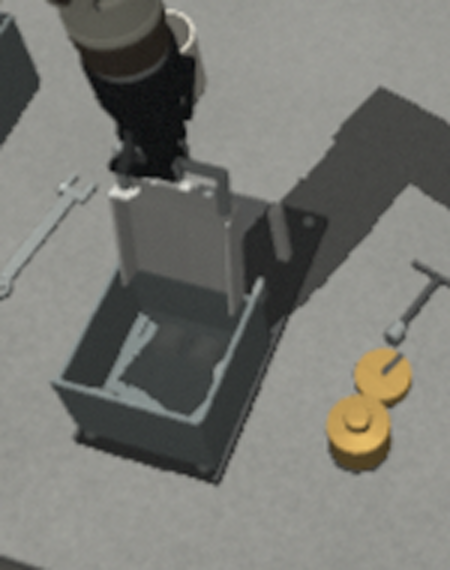

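The tray stands near-vertical and looks empty, with the slugs in the hopper's shadow. I'll lower it now.

```bash
python3 -m jog '[[[0,-0.014,0.004,0,0,0],[0,-0.0155,0.005,0,0,0],[0,-0.015,0.007,0,0,0],[0,-0.0145,0.0085,0,0,0],[0,-0.0135,0.01,0,0,0],[0,-0.0125,0.011,0,0,0],[0,-0.0115,0.012,0,0,0]]]'
python3 -c "
from h import *
arc(np.arange(.6,-.01,-.1).round(2))"
```

```text
clock: 8.07
eef_pos: [0.546, -0.2037, 0.2086]
tool_rot: [0.704, 0.71, -0.011, -0.009]
ft_force: [-3.1, 1.3, 6.7]
grip_width: 0.0098
tilt est 0.7309735839036288 rad 0.16973971378680133 [-3.10947383  1.34184959  6.6664995 ]
0.6 dy -0.0121 dz 0.0187
0.5 dy -0.0099 dz 0.0133
0.4 dy -0.0085 dz 0.0142
0.3 dy -0.0071 dz 0.0150
0.2 dy -0.0055 dz 0.0156
0.1 dy -0.0039 dz 0.0161
0.0 dy -0.0023 dz 0.0164
```

```bash
python3 -m jog '[[[0,-0.011,0.015,0,0,0],[0,-0.01,0.014,0,0,0],[0,-0.0085,0.015,0,0,0],[0,-0.0075,0.0155,0,0,0],[0,-0.006,0.0155,0,0,0]]]'
python3 -c "
from h import *
arc(np.arange(.2,-.01,-.1).round(2))"
```

```text
clock: 8.7
eef_pos: [0.5037, -0.2043, 0.1374]
tool_rot: [0.704, 0.71, -0.006, -0.003]
ft_force: [-0.0, -0.1, 0.3]
grip_width: 0.0098
tilt est 0.2339423980673382 rad 0.16655732118720418 [-0.04954904 -0.12507233  0.28972409]
0.2 dy -0.0009 dz 0.0056
0.1 dy -0.0039 dz 0.0161
0.0 dy -0.0023 dz 0.0164
```

```bash
python3 -m jog '[[[0,-0.004,0.015,0,0,0],[0,-0.003,0.014,0,0,0],[0,-0.001,0.006,0,0,0],[0,0,0,0,0,0]]]'
python3 -c "
from h import *
arc([0])"
```

```text
clock: 9.2
eef_pos: [0.4966, -0.2044, 0.1011]
tool_rot: [0.705, 0.71, -0.004, -0.002]
ft_force: [-1.2, 0.1, -1.5]
grip_width: 0.0096
tilt est 0.010859840609381763 rad 0.1658400192942809 [-1.23479351  0.06232124 -1.45496044]
0 dy -0.0000 dz 0.0018
```

Level. I'll go down 1.5 mm more, open, rise, and check.

```bash
python3 -m jog '[[[0,0,0.0015,0,0,0],[0,0,0,0,0,0]]]'
python3 -m jog '[[[0,0,0,0,0,0],[0,0,0,0,0,0],[0,0,0,0,0,0],[0,0,-0.02,0,0,0],[0,0,-0.03,0,0,0],[0,0,-0.05,0,0,0],[0,0,-0.035,0,0,0],[0.05,-0.01,0,0,0,0],[0.06,-0.01,0,0,0,0],[0.06,-0.01,0,0,0,0]]]' 0.04
python3 - <<'E'
from h import *
for n in('top',):
    p,K,r,t=cam(n)
    cv2.imwrite('pics/t1.png',cv2.resize(p[70:225,280:380,::-1],None,fx=3.8,fy=3.8,interpolation=cv2.INTER_CUBIC))
plan([.655,.237,.16],.18,9)
print(bot.get_obs()['joint_pos'])
E
```

```text
clock: 9.45
eef_pos: [0.4966, -0.2044, 0.1005]
tool_rot: [0.705, 0.71, -0.004, -0.002]
ft_force: [-1.5, -0.2, -1.2]
grip_width: 0.01
clock: 10.7
eef_pos: [0.4709, -0.0347, 0.2406]
tool_rot: [0.708, 0.706, -0.001, 0.003]
ft_force: [0.8, 0.0, 0.9]
grip_width: 0.0402
yaw 0.005517649329190428 dy 0.17448235067080953 z [-0.001 -0.    -1.   ] pos [ 0.4689884  -0.02784566  0.24052192]
[np.float64(0.0293), np.float64(0.0208), np.float64(0.0089)] -1.11
[np.float64(0.0289), np.float64(0.0214), np.float64(0.0089)] -1.11
[np.float64(0.0285), np.float64(0.022), np.float64(0.0089)] -1.11
[np.float64(0.0281), np.float64(0.0225), np.float64(0.0089)] -1.11
[np.float64(0.0276), np.float64(0.023), np.float64(0.0089)] -1.11
[np.float64(0.0272), np.float64(0.0236), np.float64(0.0089)] -1.11
[np.float64(0.0267), np.float64(0.0241), np.float64(0.0089)] -1.11
[np.float64(0.0262), np.float64(0.0246), np.float64(0.0089)] -1.11
[np.float64(0.0257), np.float64(0.0251), np.float64(0.0089)] -1.11
[-5.92123113e-02  1.77383908e-01 -5.10404962e-02  1.34305263e+00
 -1.42329943e-04  1.50606638e+00]
```

View pics/t1.png

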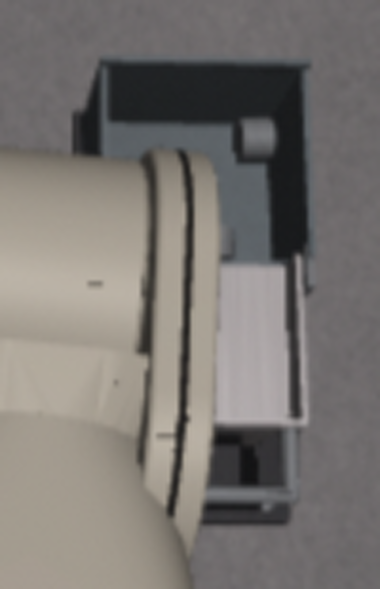

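```bash
python3 -c "
from h import *
plan([.6585,.2368,.18],2.2,14)"
```

```text
yaw 0.005517649329190428 dy 2.1944823506708095 z [-0.001 -0.    -1.   ] pos [ 0.4689884  -0.02784566  0.24052192]
[np.float64(0.0188), np.float64(0.0136), np.float64(0.0043)] -8.98
[np.float64(0.0165), np.float64(0.0164), np.float64(0.0043)] -8.98
[np.float64(0.0137), np.float64(0.0188), np.float64(0.0043)] -8.98
[np.float64(0.0106), np.float64(0.0207), np.float64(0.0043)] -8.98
[np.float64(0.0072), np.float64(0.0221), np.float64(0.0043)] -8.98
[np.float64(0.0037), np.float64(0.023), np.float64(0.0043)] -8.98
[np.float64(0.0001), np.float64(0.0233), np.float64(0.0043)] -8.98
[np.float64(-0.0036), np.float64(0.023), np.float64(0.0043)] -8.98
[np.float64(-0.0071), np.float64(0.0221), np.float64(0.0043)] -8.98
[np.float64(-0.0105), np.float64(0.0208), np.float64(0.0043)] -8.98
[np.float64(-0.0136), np.float64(0.0189), np.float64(0.0043)] -8.98
[np.float64(-0.0164), np.float64(0.0165), np.float64(0.0043)] -8.98
[np.float64(-0.0187), np.float64(0.0138), np.float64(0.0043)] -8.98
[np.float64(-0.0207), np.float64(0.0107), np.float64(0.0043)] -8.98
```

```bash
python3 -m jog '[[[0.019,0.0135,0.002,0,0,-9],[0.0165,0.0165,0.002,0,0,-9],[0.0135,0.019,0.002,0,0,-9],[0.0105,0.0205,0.002,0,0,-9],[0.007,0.022,0.002,0,0,-9],[0.0035,0.023,0.004,0,0,-9],[0,0.0235,0.004,0,0,-9],[-0.0035,0.023,0.004,0,0,-9],[-0.007,0.022,0.004,0,0,-9],[-0.0105,0.021,0.004,0,0,-9],[-0.0135,0.019,0.004,0,0,-9],[-0.0165,0.0165,0.004,0,0,-9]]]' 0.07
python3 -c "
from h import *
plan([.6585,.2368,.175],2.2,5)"
```

```text
clock: 12.25
eef_pos: [0.6312, 0.2121, 0.2037]
tool_rot: [-0.193, 0.981, -0.001, 0.003]
ft_force: [1.6, 0.1, -0.1]
grip_width: 0.0697
yaw 1.9583314970075845 dy 0.2416685029924155 z [ 0.007 -0.001 -1.   ] pos [0.6312305  0.21213386 0.20373705]
[np.float64(-0.0069), np.float64(0.0025), np.float64(0.0057)] -2.77
[np.float64(-0.007), np.float64(0.0022), np.float64(0.0057)] -2.77
[np.float64(-0.0071), np.float64(0.0018), np.float64(0.0057)] -2.77
[np.float64(-0.0072), np.float64(0.0015), np.float64(0.0057)] -2.77
[np.float64(-0.0073), np.float64(0.0011), np.float64(0.0057)] -2.77
```

```bash
python3 -m jog '[[[-0.007,0.0025,0.006,0,0,-2.8],[-0.007,0.002,0.006,0,0,-2.8],[-0.007,0.002,0.006,0,0,-2.8],[-0.007,0.0015,0.006,0,0,-2.8],[-0.007,0.001,0.006,0,0,-2.8],[0,0,0,0,0,0]]]'
python3 - <<'E'
from h import *
plan([.6585,.2368,.062],2.2,8)
p,K,r,t=cam('wrist');im=p[:,:,::-1].copy()
a=np.linspace(0,6.28,30)
for c,z,rr in (((.6585,.2368),.0945,.023),((.6585,.2368),.115,.010)):
    q=proj(np.c_[c[0]+rr*np.cos(a),c[1]+rr*np.sin(a),0*a+z],K,r,t).astype(int);cv2.polylines(im,[q],1,(0,0,255),1)
p2,*_=cam('top')
b=cv2.resize(p2[75:225,290:370,::-1],None,fx=2.56,fy=2.56,interpolation=cv2.INTER_CUBIC)
o=np.zeros((384,740,3),np.uint8);o[:,:512]=im;o[:b.shape[0],520:520+b.shape[1]]=b[:384]
cv2.imwrite('pics/w1.png',o)
E
```

```text
clock: 13.0
eef_pos: [0.6609, 0.2383, 0.1703]
tool_rot: [-0.316, 0.949, -0.002, 0.003]
ft_force: [1.0, -0.4, -0.8]
grip_width: 0.0697
yaw 2.2140885528799705 dy -0.01408855287997035 z [ 0.006 -0.001 -1.   ] pos [0.66092251 0.23826192 0.17025423]
[np.float64(0.0004), np.float64(0.0), np.float64(0.0135)] 0.1
[np.float64(0.0004), np.float64(0.0), np.float64(0.0135)] 0.1
[np.float64(0.0004), np.float64(0.0), np.float64(0.0135)] 0.1
[np.float64(0.0004), np.float64(0.0), np.float64(0.0135)] 0.1
[np.float64(0.0004), np.float64(0.0), np.float64(0.0135)] 0.1
[np.float64(0.0004), np.float64(0.0), np.float64(0.0135)] 0.1
[np.float64(0.0004), np.float64(0.0), np.float64(0.0135)] 0.1
[np.float64(0.0004), np.float64(0.0), np.float64(0.0135)] 0.1
```

View pics/w1.png

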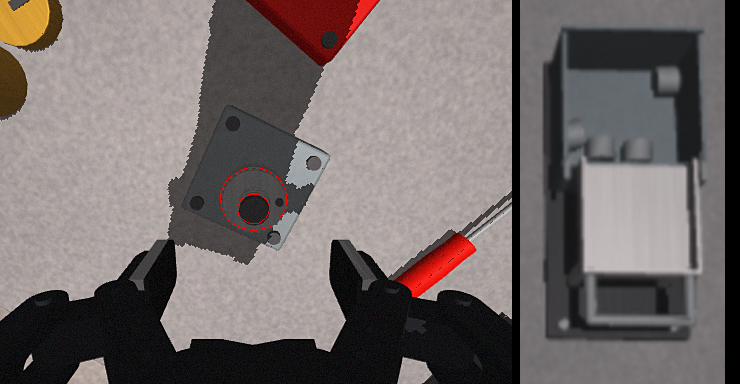

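The overlay circles match the nut and screw (nut centre (254,199)), between the fingers. The top inset shows four slugs in the hopper and the tray empty and level. Descending on the nut.

```bash
python3 -m jog '[[[0.0005,0,0.0135,0,0,0],[0.0005,0,0.0135,0,0,0],[0.0005,0,0.0135,0,0,0],[0.0005,0,0.0135,0,0,0],[0.0005,0,0.0135,0,0,0],[0.0005,0,0.0135,0,0,0],[0.0005,0,0.0135,0,0,0],[0,0,0.012,0,0,0],[0,0,0,0,0,0]]]'
python3 -c "
from h import *
plan([.6585,.2368,.060],2.2,2)"
```

```text
clock: 14.22
eef_pos: [0.6575, 0.2347, 0.0562]
tool_rot: [-0.315, 0.949, -0.002, 0.002]
ft_force: [-0.7, 0.0, -0.1]
grip_width: 0.07
yaw 2.212026267071053 dy -0.01202626707105292 z [ 0.005 -0.002 -1.   ] pos [0.65754629 0.23465465 0.05622493]
[np.float64(-0.001), np.float64(0.0006), np.float64(-0.0019)] 0.34
[np.float64(-0.001), np.float64(0.0006), np.float64(-0.0019)] 0.34
```

```bash
python3 -m jog '[[[-0.002,0.001,-0.003,0,0,0],[0,0,0,0,0,0]]]'
python3 -m jog '[[[0,0,0,0,0,0],[0,0,0,0,0,0],[0,0,0,0,0,0],[0,0,0,0,0,0]]]' 0.0
python3 -c "
from h import *
o=bot.get_obs();print(o['ft_force'],o['ft_torque'],o['joint_pos']);plan([.6585,.2368,.060],2.2,1)"
```

```text
clock: 14.48
eef_pos: [0.6594, 0.2372, 0.0606]
tool_rot: [-0.315, 0.949, -0.002, 0.003]
ft_force: [0.6, 0.5, -1.1]
grip_width: 0.0701
clock: 14.98
eef_pos: [0.6597, 0.2379, 0.062]
tool_rot: [-0.315, 0.949, -0.001, 0.004]
ft_force: [-0.3, 1.3, 0.2]
grip_width: 0.0442
[-0.29048233  1.26865117  0.18233566] [0.11597652 0.13724408 0.01537184] [ 0.34711956  0.73798952  0.35523962  1.17976451 -0.00226294 -0.29469266]
yaw 2.212582564765042 dy -0.012582564765041937 z [ 0.009  0.001 -1.   ] pos [0.65971866 0.23793452 0.06201309]
[np.float64(0.0017), np.float64(-0.0002), np.float64(0.002)] 0.72
```

```bash
cat > s.py <<'E'
from h import *
o=bot.get_obs();y=R.from_quat(o['tool_rot']).as_matrix()
print('yaw',np.arctan2(y[1,1],y[0,1]),'z',y[:,2].round(3),o['eef_pos'].round(4),'F',o['ft_force'].round(1),'T',o['ft_torque'].round(2),'q6',o['joint_pos'][5],o['grip_width'])
E
python3 -m jog '[[[0,0,0.0002,0,0,10],[0,0,0.0002,0,0,10],[0,0,0.0002,0,0,10],[0,0,0.0002,0,0,10],[0,0,0.0002,0,0,10],[0,0,0.0002,0,0,10],[0,0,0.0002,0,0,10]]]';python3 s.py
```

```text
clock: 15.85
eef_pos: [0.6597, 0.2382, 0.0607]
tool_rot: [0.304, 0.953, 0.001, 0.004]
ft_force: [-0.2, -0.1, 0.3]
grip_width: 0.045
yaw 0.9532707428692475 z [ 0.009 -0.001 -1.   ] [0.6597 0.2382 0.0607] F [-0.2 -0.1  0.3] T [-0.11  0.25  0.09] q6 0.9655570905267065 0.04498740719820342
```

```bash
python3 -m jog '[[[0,0,0.0001,0,0,8],[0,0,0.0001,0,0,8],[0,0,0.0001,0,0,8]]]';python3 s.py;  python3 -m jog '[[[0,0,0.0001,0,0,7],[0,0,0.0001,0,0,7]]]';python3 s.py
```

```text
clock: 16.23
eef_pos: [0.6597, 0.2383, 0.0603]
tool_rot: [0.501, 0.865, 0.002, 0.004]
ft_force: [0.2, 0.4, 0.3]
grip_width: 0.0447
yaw 0.5211450222289506 z [ 0.009 -0.002 -1.   ] [0.6597 0.2383 0.0603] F [0.2 0.4 0.3] T [-0.07  0.36  0.11] q6 1.3982303592630392 0.044721896893611474
clock: 16.48
eef_pos: [0.6598, 0.2383, 0.0601]
tool_rot: [0.606, 0.796, 0.002, 0.004]
ft_force: [-0.7, 1.1, -0.0]
grip_width: 0.0445
yaw 0.2690327975537591 z [ 0.009 -0.002 -1.   ] [0.6598 0.2383 0.0601] F [-0.7  1.1 -0. ] T [-0.03  0.4   0.07] q6 1.6505204908905193 0.04454545616058556
```

Turned 1.94 rad so far, with no stop felt yet. Continuing.

```bash
for i in 1; do python3 -m jog '[[[0,0,0.0001,0,0,6],[0,0,0.0001,0,0,6]]]';done; python3 s.py;  python3 -m jog '[[[0,0,0.0001,0,0,6],[0,0,0.0001,0,0,6]]]' >/dev/null;python3 s.py;python3 -m jog '[[[0,0,0.0001,0,0,6],[0,0,0.0001,0,0,6]]]' >/dev/null;python3 s.py
```

```text
clock: 16.73
eef_pos: [0.6598, 0.2403, 0.0598]
tool_rot: [0.686, 0.728, 0.004, 0.003]
ft_force: [3.0, 5.2, -1.9]
grip_width: 0.0447
yaw 0.05929886445515588 z [ 0.009  0.001 -1.   ] [0.6598 0.2403 0.0598] F [ 3.   5.2 -1.9] T [ 0.8  -0.07  1.96] q6 1.861629273434477 0.04470118785242081
yaw -0.14362727357150404 z [ 0.013  0.008 -1.   ] [0.661  0.2451 0.0598] F [ 3.4  1.9 -3.4] T [ 0.19 -0.53  1.88] q6 2.0682584269969526 0.044725370143979815
yaw -0.34804757762440913 z [ 0.02   0.013 -1.   ] [0.664  0.2492 0.0598] F [ 5.1 -1.6 -1.7] T [ 0.48 -0.97  1.8 ] q6 2.275664431835871 0.04390723917322803
```

The stop was hit (torque jumped to 1.9 N m), and then the pads skidded 11 mm sideways off-centre. I'll open, recentre and regrip.

```bash
python3 -m jog '[[[0,0,0,0,0,0],[0,0,0,0,0,0],[0,0,0,0,0,0]]]' 0.07 >/dev/null; python3 s.py; python3 -c "
from h import *
plan([.6594,.2375,.0605],-.35,2)
M=R.from_quat(bot.get_obs()['tool_rot']).as_matrix();print(np.degrees(M.T@np.cross(M[:,2],[0,0,-1])))"
```

```text
yaw -0.3470306788586035 z [ 0.021  0.012 -1.   ] [0.6642 0.249  0.0598] F [-0.1  0.7  0.1] T [-0.06  0.04  0.02] q6 2.2747029483669223 0.06982510051704231
yaw -0.3470306788586035 dy -0.002969321141396364 z [ 0.021  0.012 -1.   ] pos [0.66424221 0.24897986 0.0597594 ]
[np.float64(-0.0062), np.float64(-0.0003), np.float64(-0.0004)] 0.09
[np.float64(-0.0062), np.float64(-0.0003), np.float64(-0.0004)] 0.09
[ 8.85393916e-01 -1.04202959e+00  1.18406279e-18]
```

```bash
python3 -m jog '[[[-0.006,0,0,0.45,-0.5,0],[-0.006,0,0,0.45,-0.5,0],[0,0,0,0,0,0]]]' >/dev/null; python3 s.py; python3 - <<'E'
from h import *
p,K,r,t=cam('wrist');np.savez('w2.npz',p=p,K=K,r=r,t=t)
q=proj([[.659,.237,.092]],K,r,t)[0];print(q)
u,v=q.astype(int);y0,x0=max(v-60,0),max(u-70,0);print(x0,y0);c=p[y0:y0+120,x0:x0+140,::-1].astype(float)*1.6
cv2.imwrite('pics/w2.png',cv2.resize(np.clip(c,0,255).astype(np.uint8),None,fx=4,fy=4,interpolation=cv2.INTER_CUBIC))
E
```

```text
yaw -0.34758872883928066 z [-0.002 -0.001 -1.   ] [0.6597 0.2359 0.0596] F [-0.3  0.3  0.3] T [0.03 0.03 0.  ] q6 2.26181180567864 0.07001484704881834
[249.3560427  285.98141261]
179 225
```

View pics/w2.png

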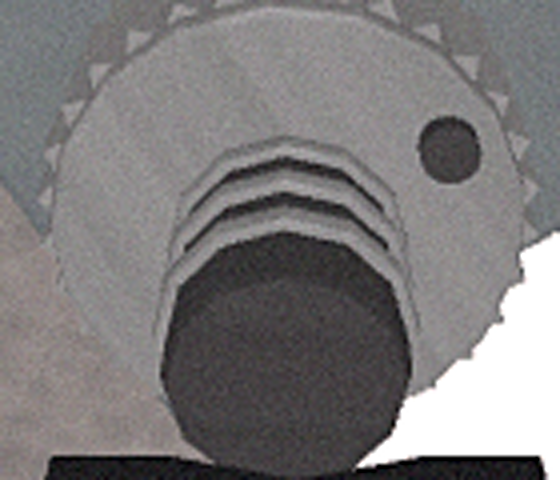

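The pip is visible at crop (450,150), i.e. wrist pixel (291,262).

```bash
python3 - <<'E'
from h import *
d=np.load('w2.npz');K,r,t=d['K'],d['r'],d['t']
q=lambda u,v:world((u/4+179,v/4+225),.092,K,r,t)
p=q(450,150)
# nut rim: left, right, top extremes of the top face; circle fit
P=np.array([q(*u) for u in [(52,200),(525,205),(285,8),(95,90),(480,90)]])
A=np.c_[2*P[:,:2],np.ones(5)];s=np.linalg.lstsq(A,(P[:,:2]**2).sum(1),rcond=None)[0]
print('nut c',s[:2],'r',np.sqrt(s[2]+s[:2]@s[:2]))
for c in (s[:2],[.659,.237],[.6597,.2380]): e=p[:2]-c;print(np.arctan2(e[1],e[0]),np.hypot(*e))
E
```

```text
nut c [0.66015284 0.23832277] r 0.02246594019403993
0.15139003142276575 0.017123037664254024
0.21272384208369033 0.01849696452447074
0.16562251532667577 0.017621162736189275
```

```bash
python3 -m jog '[[[0.0024,-0.0005,0,0,0,0],[0,0,0,0,0,0]]]' >/dev/null; python3 s.py; python3 -m jog '[[[0,0,0,0,0,0],[0,0,0,0,0,0],[0,0,0,0,0,0],[0,0,0,0,0,0]]]' 0.0 >/dev/null; python3 s.py;  python3 -m jog '[[[0,0,0,0,0,3],[0,0,0,0,0,0]]]'>/dev/null; python3 s.py
```

```text
yaw -0.34742951066404504 z [-0.002 -0.    -1.   ] [0.6602 0.2388 0.0597] F [-0.6  0.6 -0.1] T [-0.05 -0.07 -0.02] q6 2.2651409042718367 0.06992145903458205
yaw -0.3470132121249711 z [-0.001 -0.    -1.   ] [0.6601 0.2391 0.0601] F [ 0.3 -0.6  0.7] T [-0.    0.06 -0.  ] q6 2.2651847730106627 0.04459455346157443
yaw -0.39372831547824555 z [-0.  0. -1.] [0.6605 0.2397 0.0601] F [ 0.9 -0.4  0.1] T [ 0.11 -0.14  0.73] q6 2.3125731193468892 0.04427338223770809
```

Hard stop confirmed (0.73 N m after 2.7°, against about 0.1 N m of friction). Backing off a quarter turn.

```bash
python3 -m jog '[[[0,0,-0.0002,0,0,-10],[0,0,-0.0002,0,0,-10],[0,0,-0.0002,0,0,-10],[0,0,-0.0002,0,0,-10],[0,0,-0.0002,0,0,-10],[0,0,-0.0002,0,0,-10],[0,0,-0.0002,0,0,-10],[0,0,-0.0002,0,0,-10],[0,0,-0.0002,0,0,-9]]]'>/dev/null; python3 s.py
```

```text
yaw 1.2037265068261178 z [-0.006  0.001 -1.   ] [0.6581 0.2387 0.0616] F [-0.6  0.1 -0.4] T [-0.04  0.03 -0.13] q6 0.7139241163383288 0.0441255807438404
```

```bash
python3 -m jog '[[[0,0,0,0,0,0],[0,0,0,0,0,0],[0,0,0,0,0,0]]]'>/dev/null; python3 s.py; python3 - <<'E'
from h import *
p,K,r,t=cam('wrist');np.savez('w3.npz',p=p,K=K,r=r,t=t)
q=proj([[.659,.238,.0936]],K,r,t)[0]
u,v=q.astype(int);y0,x0=max(v-60,0),max(u-70,0);print(x0,y0)
a=cv2.resize(np.clip(p[y0:y0+120,x0:x0+140,::-1]*1.6,0,255).astype(np.uint8),None,fx=3,fy=3,interpolation=cv2.INTER_CUBIC)
c=cam('top')[0][75:225,290:370,::-1]
b=cv2.resize(c,None,fx=3,fy=3,interpolation=cv2.INTER_CUBIC)
o=np.zeros((450,680,3),np.uint8);o[:a.shape[0],:a.shape[1]]=a;o[:,430:670]=b
cv2.imwrite('pics/w3.png',o)
E
```

```text
yaw 1.1981988760393874 z [-0.006  0.001 -1.   ] [0.6581 0.2387 0.0616] F [-0.6  0.1  1. ] T [0.08 0.02 0.07] q6 0.7193229123490582 0.04460018569427023
181 229
```

View pics/w3.png

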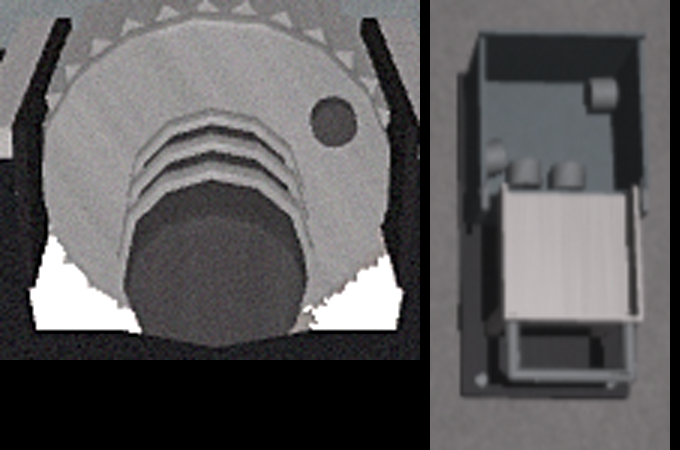

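The fingers hold the nut. The pip at (334,121) sits in the same place relative to the fingers as before, so the nut turned with them by 1.545 rad. The inset shows all four slugs in the hopper and the tray level. Handing in.

```bash
python3 - <<'E'
from h import *
d=np.load('w3.npz');p=world((334/3+181,121/3+229),.0936,d['K'],d['r'],d['t'])[:2]
for c in ([.6602,.2383],[.659,.237]): e=p-c;print(np.arctan2(e[1],e[0]),np.hypot(*e))
bot.job_done()
E
python3 s.py
```

```text
1.7721066530659952 0.017322759274077438
1.6940534162312642 0.018412621482281975
the job is handed in; nothing more can be done
the job is handed in; nothing more can be done
```

I finished the job and handed it in at about 18 s on the robot clock, with the fingers still holding the nut. No verdict was reported.

- **Tray:** I lifted it to about 1.3 rad, held it there, then lowered it and let go. The last top picture shows all four slugs in the hopper and the tray level.
- **Bottoming out:** The nut turned clockwise about 1.9 rad before it hit its stop, with the torque jumping to 1.9 N m. The pads then skidded about 11 mm off-centre. I opened, recentred and regripped, and a small extra twist confirmed the hard stop (0.73 N m against about 0.1 N m of friction).
- **Back-off:** The tool turned 1.55 rad counter-clockwise from the regrip. The pip moved from about 0.15–0.21 to 1.69–1.77 rad in the camera, which is 1.48–1.62 rad. This agrees with the tool and lies inside the 1.27–1.87 band.
- **Grip:** The opening reads 44.6 mm on the 46 mm nut with the fingers commanded shut. I had no direct reading of the finger force itself.
- **Other things on the bench:** The arm met no unexpected forces on its way, but I did not measure the other objects again at the end.

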